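Refit the strainer and bayonet filler cap on the clay press's hydraulic power pack

ROBOT

A 7-joint arm with a two-finger parallel gripper is mounted at the origin on the work surface. World frame = base frame: x ahead of the robot, y to its left, z up, the work surface at z = 0. Lengths are in m, angles in rad, forces in N, time in s.
With the tool pointing down it reaches from about 0.4 to 0.85 m from the base axis. Payload 10.4 kg.
Tool frame: the origin (TCP) lies midway between the tips of the shut fingers; the grasp point (between the pads) lies 19 mm behind it; z points along the fingers, y is the line along which they close (so a half turn about z gives the same grasp; the last joint's range is limited). The gripper opens to 87 mm and grips with 3 to 60 N. Pads are 19 mm wide; open, the fingers measure 117 mm over their backs; the gripper's body (75 mm by 190 mm) begins 51 mm behind the grasp point.
Start: joints at [1.193, 0.332, -0.065, 1.46, 0.022, 1.35, -0.088], TCP at [0.217, -0.586, 0.223] pointing down, gripper open.
Joint ranges: [-2.6, 2.6], [-0.5, 2.12], [-1.47, 1.34], [0.16, 2.42], [-1.27, 4.41], [0.06, 2.06], [-2.6, 2.6]. Speed limits (rad/s): [2.22, 2.22, 2.79, 2.79, 3.14, 3.14, 3.14].

INTERFACE

Orientations are given as a unit quaternion [x, y, z, w].
In Python, from bench import sensors, eyes, order gives the robot as it stands.
- The arm moves only by the tool arm_command, never from a script. Its argument "steps" is a list of rows, each an object with "rot": the turn, a rotation vector about the world's x, y, z in degrees, a list of three; "slide": the shift along the world's x, y, z in m, a list of three; "grip": the opening, from 0 (shut) to 1 (fully open). A call has exactly 8 rows; each row shifts and turns the commanded pose from where the row before left it; what a row does not reach is not made up. A row lasts 1/8 s, in which the tool goes at most 62.5 mm and 10.7 degrees, less where a joint would pass 70% of its speed; a pose out of reach is approached as far as the arm can. A call with a gripper value outside its range is refused whole. The fingers move at their own pace and stop on an object; "newtons" is the grip in N (left out, the last holds). Time passes only in rows, so rows that do not move let the fingers close, or fill a call up. It gives the time, the measured TCP pose, the force, the opening and the grip force at its end, in the units of the state.
- sensors.read_state(): the state, without advancing time (a new reading comes with each control period).
- eyes.camera(name): name is "scene" or "side" or "wrist"; returns a dict with "pixels" (420x560x3 uint8, red, green, blue), "intrinsics" (3x3 intrinsics, pixels), "k1" (the pictures are not rectified: a ray, as slopes to the right and down, at radius r is drawn at 1 + k1 r^2 times it, then the intrinsics apply), "pose" (4x4, takes a point from camera to world coordinates). Camera axes: x right, y down, z forward; pixel columns grow to the right and rows downward; lengths in m; the calibration is good to about 2 mm. A picture is of the moment at which its call begins. There is no depth.
- order.close_job(): hands the job in; it is judged then, once.
Trained networks look in a picture, given as the dict that the camera call returned (one of the last four; its "shot" number tells which), for a name from the list of things; names that differ only in an ending like _2 or _b are one class to them, and where a whole thing is asked for, a point or a joint stands for the part that bears it (a point fixed in the world has none). Each returns a list of dicts, best first, with "conf" (0 to 1); they miss things now and then, are a little off and sometimes report something else, mostly with a low value. They report only what shows in the picture. A call takes as long as a camera call. They do not tell look-alikes from the thing itself.
- eyes.look_for(name, picture): "bbox" ([left, top, right, bottom] in pixels, round what is visible of it).
The state is a dict: "time": time; "joint_positions": joint angles; "joint_vel": joint speeds; "joint_torque": joint torques, N m; "ee_pos": TCP position; "eef_rot": TCP orientation; "ft_force": force on the tool from outside, world axes, zero at the start; "torque": the same for the moment, N m; "width": finger opening in m; "grip_force": force on a finger pad.
Only numpy, scipy, OpenCV 4.12 (cv2) and the standard library are available. Lean on these libraries where they do the work, as an engineer would, in place of code of your own. Each camera call takes 0.05 s, during which the arm holds its last target. There are 200 camera calls.

TASK

The clay press's power pack has been topped up with oil: drop the strainer basket back into the filler neck until its rim sits down on the ledge and let go of it, then fit the filler cap: lugs in through the slots, push it down against the sprung seal and turn it clockwise a quarter turn to its stop. Finish still gripping the cap and holding it seated and fully turned while I check the seal: do not let go of it. Leave the oil bottle, the mug and the wrench alone.

Things in the scene. Friction and masses are not known exactly. Their poses are not given: they have to be found in the camera images.
- pack: hydraulic power pack, fixed: blue oil tank 240 x 240 mm, grey lid with its top 150 mm above the bench; aluminium manifold and grey motor on its +x end (out to 360 mm from the origin, up to 175 mm high). Return filter (48 mm across, 38 mm high) and a plugged port on the lid, 145 mm or more from the neck. Origin: centre of the tank's underside; x towards the motor, z up.
- neck (a point): filler neck's axis at the top of its steel flange (92 mm across, 158 mm above the bench, at x = -45 mm of the pack). z up, x points through the slots. Mouth 47 mm across between two lips 6 mm thick; two slots in the lips at +x and -x (yellow marks), about 20 mm wide, reaching 30 mm from the axis.
- stop (a point): one of two red dots on the flange, 41 mm from the axis, opposite each other: the cap's grip bar points to them when fully turned. Under the lips the lugs turn clockwise (seen from above) by 84 degrees (1.47 rad) from the slots to a hard stop; anticlockwise is blocked after 9 degrees.
- ledge (a point): on the neck's axis, 20 mm below neck: top of the ledge that carries the strainer's rim. Hole in the ledge 37 mm across, free below it down to the bench.
- seal (a joint): black sprung seal ring around the mouth, 60 mm inside and 70 mm outside, standing 6 mm above the flange; value = how far it is pushed down, 0 (free) to 0.006 m (stop). The spring needs 6 N to start and 12 N at the stop.
- tray: shallow steel drip tray 160 x 270 mm (long side along its y), walls 18 mm high and 3 mm thick, floor 3 mm above the bench; fixed. Origin: centre of its underside. Strainer and cap stand in it at the start.
- strainer: round steel strainer basket, upright, about 100 g. Origin: centre of its underside, z up. Basket 34 mm across (tapers to 24 mm over the lowest 8 mm), 50 mm high; rim 42 mm across, from 50 to 53 mm; from its centre a brass grip stem 10 mm thick rises to 92 mm above the origin. Seated, its origin is 70 mm below neck and the stem stands 22 mm above the flange.
- cap: filler cap, upright, about 220 g. Origin: centre of its underside (spigot foot), z up, x along the grip bar; same turned half round. Hollow spigot 43 mm across, 14 mm high, its lowest 8 mm tapering to 37 mm; at its foot two lugs at +x and -x, 11 mm wide, 5 mm thick, reaching 27 mm from the axis; black knurled drum 70 mm across from 14 to 45 mm. Hollow to 41 mm, so it clears the strainer stem.
- bar (a point): middle of the cap's yellow grip bar, 56 mm above the cap's origin; bar 52 mm long (along x, in line with the lugs), 14 mm wide, 22 mm high (45 to 67 mm). Cap origin below neck: 8 mm when the drum meets the free seal; more than 11 mm for the lugs to clear the lips and turn; 14 mm with the seal at its stop; about 11 mm when turned and let up, held by the lips.
- oil: yellow oil bottle with black cap, 72 mm across, 190 mm high; loose, not to be disturbed. Origin: centre of its underside.
- mug: terracotta mug, 80 mm across, 90 mm high; loose, not to be disturbed. Origin: centre of its underside.
- wrench: steel wrench 150 mm long lying on the bench near the robot; not to be disturbed. Origin: under its middle, x along it.
Things that resemble listed ones, but are neither listed nor needed, are in the scene too. There is more than one size of the strainer; the job needs the smallest.

How it is judged:
By the outcome, as a careful person would: the job done as asked, in the order asked, and still so for the second after the job is handed in, while the arm keeps its last pose, push and grip.
It also fails if it takes over 72 s, if anything falls off the work surface, if the arm or the gripper's body presses on something with over 40 N, if the wrist force passes 120 N, or if a joint passes its speed limit or range.

## Working session

There is one attempt and no reset: what is moved stays moved. The work goes in short steps, Python scripts to look and compute and a tool call to move; the robot and the scene stay as the last step left them, time stands still between calls to the robot, and variables do not carry over. Pictures are saved under pics/ and viewed, at most 10 in all, crops included, and the job is handed in when it is done.

Besides the shell and the picture viewer there is one more tool, called after "Request:" as name([rows], argument=value, ...), one row to a line, values as JSON. arm_command: Moves the arm, as the interface text tells. Its arguments: {"type":"object","properties":{"steps":{"type":"array","items":{"type":"object","properties":{"rot":{"type":"array","items":{"type":"number"}},"slide":{"type":"array","items":{"type":"number"}},"grip":{"type":"number"}}}},"newtons":{"type":"number"}},"required":["steps"]}

```bash
ls; mkdir -p pics
cat > h.py <<'E'
import numpy as np, cv2, pickle
from bench import sensors, eyes, order
def snap(name, fn=None):
    c=eyes.camera(name)
    if fn: cv2.imwrite('pics/'+fn, c['pixels'][:,:,::-1])
    pickle.dump(c,open('last_%s.pkl'%name,'wb'))
    return c
def ray(c,u,v):
    K=np.array(c['intrinsics']); k=c['k1']
    p=cv2.undistortPoints(np.array([[[u,v]]],float),K,np.array([k,0,0,0,0.]))[0,0]
    T=np.array(c['pose']); return T[:3,3], T[:3,:3]@np.array([p[0],p[1],1])
def at_z(c,u,v,z):
    o,d=ray(c,u,v); return o+d*(z-o[2])/d[2]
def proj(c,P):
    T=np.array(c['pose']); q=(np.atleast_2d(P)-T[:3,3])@T[:3,:3]; s=q[:,:2]/q[:,2:]
    r2=(s**2).sum(1,keepdims=True); s=s*(1+c['k1']*r2); K=np.array(c['intrinsics'])
    return np.c_[s[:,0]*K[0,0]+K[0,2], s[:,1]*K[1,1]+K[1,2]]
E
python3 - <<'E'
from h import *
a=snap('scene');b=snap('side')
cv2.imwrite('pics/s1.png',a['pixels'][:,:,::-1]);cv2.imwrite('pics/d1.png',b['pixels'][:,:,::-1])
for n,c in(('scene',a),('side',b)):
    print(n,np.round(c['pose'],3).tolist(),np.round(c['intrinsics'],1).tolist(),c['k1'])
    for t in('pack','tray','strainer','cap','seal','bar','oil','mug','wrench'):
        print(t,[(np.round(d['bbox']).astype(int).tolist(),round(d['conf'],2)) for d in eyes.look_for(t,c)])
s=sensors.read_state();print({k:np.round(v,3).tolist() for k,v in s.items()})
E
```

```text
pics
scene [[-0.345, 0.633, -0.693, 1.6], [0.938, 0.218, -0.268, 0.399], [-0.018, -0.743, -0.669, 1.166], [0.0, 0.0, 0.0, 1.0]] [[471.0, 0.0, 276.6], [0.0, 471.0, 198.5], [0.0, 0.0, 1.0]] -0.030163198785415773
pack [([264, 193, 384, 351], 0.85)]
tray [([176, 192, 262, 236], 0.75)]
strainer [([263, 172, 278, 196], 0.63), ([224, 159, 236, 191], 0.61), ([229, 199, 241, 218], 0.52)]
cap [([191, 197, 212, 220], 0.56)]
seal [([330, 207, 344, 225], 0.57)]
bar [([190, 193, 214, 217], 0.87)]
oil [([128, 155, 156, 205], 0.6)]
mug [([421, 228, 460, 267], 0.58)]
wrench [([292, 189, 306, 214], 0.5)]
side [[-0.972, -0.143, 0.187, 0.256], [-0.235, 0.648, -0.725, 0.952], [-0.018, -0.748, -0.663, 1.011], [0.0, 0.0, 0.0, 1.0]] [[453.4, 0.0, 279.1], [0.0, 453.4, 208.9], [0.0, 0.0, 1.0]] -0.04112706179015967
pack [([100, 210, 285, 327], 0.84)]
tray [([259, 166, 309, 223], 0.93)]
strainer [([318, 197, 337, 230], 0.83), ([325, 169, 338, 200], 0.72), ([279, 187, 290, 208], 0.68), ([100, 211, 288, 329], 0.45)]
cap [([271, 165, 296, 186], 0.57)]
seal [([223, 243, 251, 262], 0.43)]
bar [([276, 167, 298, 187], 0.57), ([100, 208, 286, 329], 0.5)]
oil [([292, 105, 310, 151], 0.91)]
mug [([214, 365, 254, 418], 0.63)]
wrench [([296, 244, 342, 264], 0.58)]
{'time': 1.0, 'joint_positions': [1.193, 0.332, -0.065, 1.46, 0.022, 1.35, -0.088], 'joint_vel': [0.0, -0.0, 0.0, -0.002, 0.001, -0.0, -0.0], 'joint_torque': [-0.0, -62.306, 0.024, -39.013, -0.061, 0.032, 0.0], 'ee_pos': [0.217, -0.586, 0.223], 'eef_rot': [0.984, 0.176, 0.0, 0.0], 'ft_force': [-0.347, -0.477, 1.089], 'torque': [-0.028, -0.025, 0.016], 'grip_force': 0.0, 'width': 0.087}
```

View pics/s1.png

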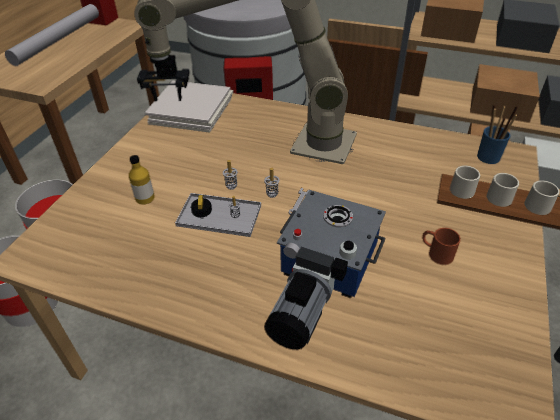

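View pics/d1.png

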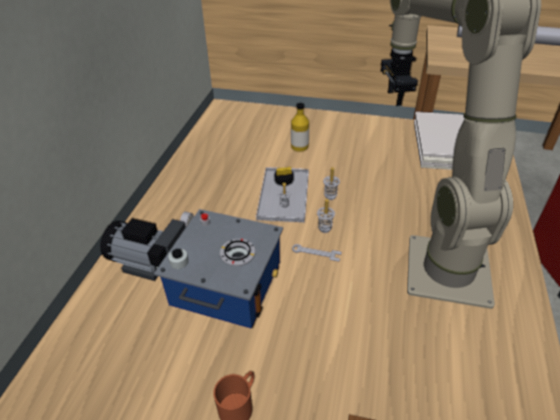

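Scene view: the strainer look-alikes are at (235,209) in the tray, and at (230,176) and (271,185) on the bench. The cap with its yellow bar is in the tray at (201,207), and the neck is at (338,215). Side view: the tray strainer is at (284,198), the others at (331,187) and (326,217), the cap at (285,177) and the neck at (237,252). By the description I choose the small strainer in the tray.

Run:
```python
from h import *
a=pickle.load(open('last_scene.pkl','rb'));b=pickle.load(open('last_side.pkl','rb'))
def tri(p,q):
    o1,d1=ray(a,*p);o2,d2=ray(b,*q);d1/=np.linalg.norm(d1);d2/=np.linalg.norm(d2)
    s=np.linalg.lstsq(np.c_[d1,-d2],o2-o1,rcond=None)[0];x,y=o1+s[0]*d1,o2+s[1]*d2
    return np.round((x+y)/2,3),round(np.linalg.norm(x-y),4)
print('neck',at_z(a,338,215,.158).round(3),at_z(b,237.5,251,.158).round(3))
# strainer bbox bottoms/tops
for n,p,q in(('tray str',(229,199,241,218),(279,187,290,208)),('s2',(224,159,236,191),(325,169,338,200)),('s3',(263,172,278,196),(318,197,337,230))):
    c=lambda r:((r[0]+r[2])/2,(r[1]+r[3])/2); t=lambda r:((r[0]+r[2])/2,r[1])
    print(n,tri(c(p),c(q)),'top',tri(t(p),t(q)))
print('bar',tri((201,201),(286,171)))
for n,c,r in(('scene',a,(170,140,400,300)),('side',b,(170,100,350,280))):
    x0,y0,x1,y1=r;im=c['pixels'][y0:y1,x0:x1,::-1]
    f=3.4 if n=='scene' else 3.3
    cv2.imwrite(f'pics/{n}_c.png',cv2.resize(im,None,fx=f,fy=f,interpolation=cv2.INTER_CUBIC))
```

```text
neck [0.565 0.2   0.158] [0.563 0.202 0.158]
tray str (array([ 0.527, -0.173,  0.037]), np.float64(0.0008)) top (array([ 0.526, -0.17 ,  0.083]), np.float64(0.0011))
s2 (array([ 0.382, -0.256,  0.054]), np.float64(0.003)) top (array([ 0.383, -0.247,  0.129]), np.float64(0.0092))
s3 (array([ 0.374, -0.1  ,  0.053]), np.float64(0.0097)) top (array([ 0.379, -0.098,  0.118]), np.float64(0.0164))
bar (array([ 0.549, -0.292,  0.056]), np.float64(0.0009))
```

View pics/scene_c.png

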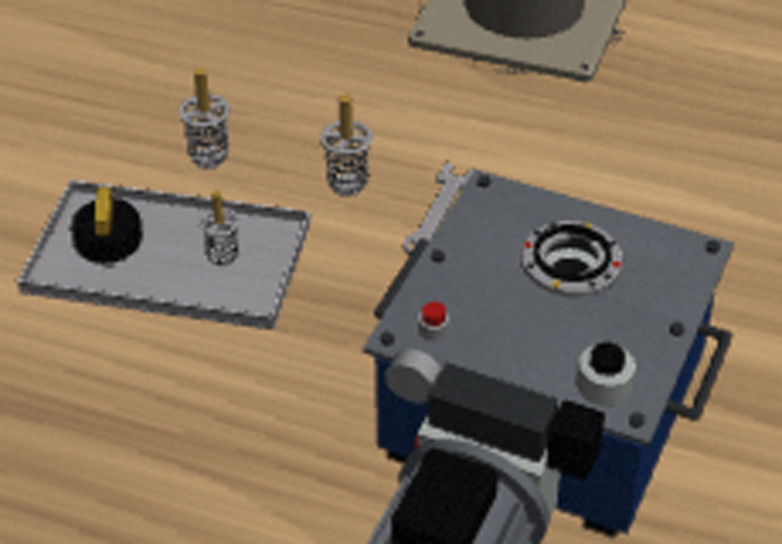

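The close crop confirms the tray strainer at crop (221,232) is the smallest, and that the cap, neck, yellow slot marks and red stops are clear. I'll move above the strainer and the cap and look with the wrist camera.

Request:
arm_command([
  {"slide": [0.0, 0.04, 0.02]},
  {"slide": [0.035, 0.045, 0.01]},
  {"slide": [0.035, 0.045, 0]},
  {"slide": [0.035, 0.045, 0]},
  {"slide": [0.035, 0.045, 0]},
  {"slide": [0.035, 0.045, 0]},
  {"slide": [0.035, 0.045, 0]},
  {"slide": [0.035, 0.045, 0]},
])

```text
schema error: expected keys rot, slide, grip
```

Run:
```python
from h import *
a=pickle.load(open('last_scene.pkl','rb'))
P=at_z(a,342.4,206.5,.158);Q=at_z(a,333.8,223.5,.158);print('yellow',P.round(3),Q.round(3),'yaw',np.degrees(np.arctan2(*(Q-P)[1::-1])))
print('oil',at_z(a,144,202,0).round(3))
c=snap('wrist','w1.png');print(np.round(c['pose'],3).tolist(),np.round(c['intrinsics'],1).tolist(),c['k1'])
for t in('strainer','cap','bar','tray'): print(t,[(np.round(d['bbox']).astype(int).tolist(),round(d['conf'],2)) for d in eyes.look_for(t,c)])
```

```text
yellow [0.523 0.203 0.158] [0.605 0.197 0.158] yaw -4.111414447907102
oil [ 0.57  -0.527  0.   ]
[[0.347, -0.902, -0.257, 0.288], [-0.938, -0.334, -0.095, -0.56], [0.0, 0.274, -0.962, 0.384], [0.0, 0.0, 0.0, 1.0]] [[376.2, 0.0, 275.0], [0.0, 376.2, 208.7], [0.0, 0.0, 1.0]] 0.03518549662529574
strainer []
cap []
bar []
tray []
```

View pics/w1.png

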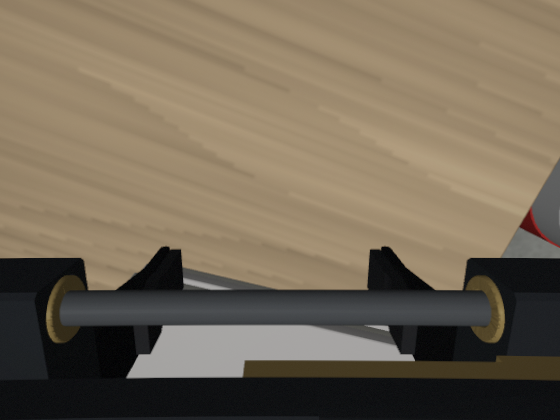

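The call was refused because every key is needed. The wrist view shows bare bench, with the fingers at the bottom (rows 250-350).

Request:
arm_command([
  {"rot": [0, 0, 0], "grip": 1, "slide": [0.0, 0.04, 0.02]},
  {"rot": [0, 0, 0], "grip": 1, "slide": [0.035, 0.045, 0.01]},
  {"rot": [0, 0, 0], "grip": 1, "slide": [0.035, 0.045, 0]},
  {"rot": [0, 0, 0], "grip": 1, "slide": [0.035, 0.045, 0]},
  {"rot": [0, 0, 0], "grip": 1, "slide": [0.035, 0.045, 0]},
  {"rot": [0, 0, 0], "grip": 1, "slide": [0.035, 0.045, 0]},
  {"rot": [0, 0, 0], "grip": 1, "slide": [0.035, 0.045, 0]},
  {"rot": [0, 0, 0], "grip": 1, "slide": [0.035, 0.045, 0]},
])

```text
time: 2.25
ee_pos: [0.4631, -0.2296, 0.2529]
eef_rot: [0.984, 0.176, 0.0, 0.0]
ft_force: [0.3, -1.0, -0.1]
width: 0.0868
grip_force: 0.0
```

Run:
```python
from h import *
c=snap('wrist','w2.png')
for t in('strainer','cap','bar','tray'): print(t,[(np.round(d['bbox']).astype(int).tolist(),round(d['conf'],2)) for d in eyes.look_for(t,c)])
s=sensors.read_state();print({k:np.round(s[k],3).tolist() for k in('time','joint_positions','ee_pos','eef_rot')})
```

```text
strainer [([73, 185, 150, 243], 0.77), ([221, 69, 266, 117], 0.74), ([242, 222, 302, 290], 0.71)]
cap [([332, 68, 408, 145], 0.56), ([222, 68, 267, 118], 0.32)]
bar [([332, 68, 407, 147], 0.86)]
tray [([166, 3, 462, 197], 0.65)]
{'time': 2.5, 'joint_positions': [0.751, 0.102, -0.4, 1.681, 0.041, 1.367, -0.872], 'ee_pos': [0.462, -0.232, 0.253], 'eef_rot': [0.984, 0.176, -0.0, 0.0]}
```

View pics/w2.png

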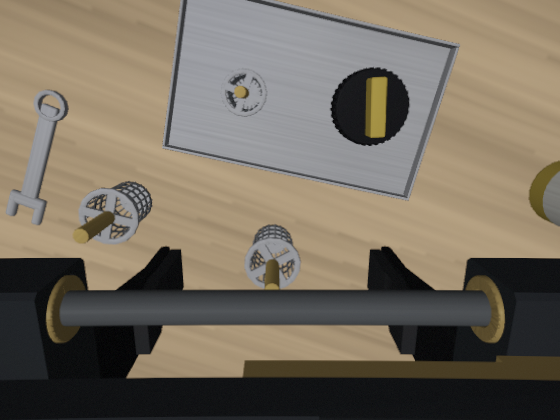

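The wrist view shows the small strainer (stem tip (240,92), rim (245,93)), the cap with its bar from (377,79) to (375,136), and the two bigger strainers at (110,215) and (272,262).

Run:
```python
from h import *
c=pickle.load(open('last_wrist.pkl','rb'))
print('stem',at_z(c,240.5,92,.095).round(4),'rim',at_z(c,245,93,.056).round(4))
# bar top by yellow mask
im=cv2.cvtColor(c['pixels'],cv2.COLOR_RGB2HSV);m=cv2.inRange(im,(18,120,150),(35,255,255));m[:,:330]=0;m[:,415:]=0;m[160:]=0
ct=max(cv2.findContours(m,0,2)[0],key=cv2.contourArea);r=cv2.minAreaRect(ct);bx=cv2.boxPoints(r);print(r)
w=np.array([at_z(c,*p,.070) for p in bx]);print(w.round(4).tolist(),w.mean(0).round(4))
e=[w[i+1]-w[i] for i in range(3)];l=max(e,key=np.linalg.norm);print('bar yaw',np.degrees(np.arctan2(l[1],l[0])),[np.linalg.norm(x).round(4) for x in e])
print('drum',at_z(c,370,106.5,.048).round(4))
```

```text
stem [ 0.5312 -0.1745  0.095 ] rim [ 0.5314 -0.1752  0.056 ]
((377.70611572265625, 106.99136352539062), (13.758756637573242, 58.38651657104492), 1.6846843957901)
[[0.5356, -0.2938, 0.07], [0.5812, -0.2746, 0.07], [0.5849, -0.2859, 0.07], [0.5395, -0.3055, 0.07]] [ 0.5603 -0.29    0.07  ]
bar yaw -156.56147357746346 [np.float64(0.0494), np.float64(0.0118), np.float64(0.0495)]
drum [ 0.5605 -0.2884  0.048 ]
```

Request:
arm_command([
  {"rot": [0, 0, 0], "grip": 0.5, "slide": [0.035, 0.028, 0]},
  {"rot": [0, 0, 0], "grip": 0.5, "slide": [0.034, 0.029, -0.02]},
  {"rot": [0, 0, 0], "grip": 0.5, "slide": [0, 0, -0.05]},
  {"rot": [0, 0, 0], "grip": 0.5, "slide": [0, 0, -0.05]},
  {"rot": [0, 0, 0], "grip": 0.5, "slide": [0, 0, -0.04]},
  {"rot": [0, 0, 0], "grip": 0.5, "slide": [0, 0, -0.022]},
  {"rot": [0, 0, 0], "grip": 0.5, "slide": [0, 0, 0]},
  {"rot": [0, 0, 0], "grip": 0.3, "slide": [0, 0, 0]},
], newtons=15)

```text
time: 3.5
ee_pos: [0.5315, -0.1752, 0.0717]
eef_rot: [0.984, 0.176, 0.001, 0.001]
ft_force: [-0.4, 0.3, 0.4]
width: 0.0389
grip_force: 0.0
```

Run:
```python
from h import *
c=snap('wrist','w3.png')
```

```text
(no output)
```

View pics/w3.png

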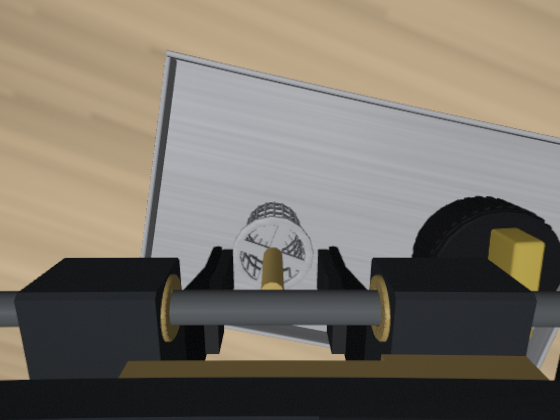

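The stem sits between the fingers at (272,270), so I'll close and lift.

Request:
arm_command([
  {"rot": [0, 0, 0], "grip": 0, "slide": [0, 0, 0]},
  {"rot": [0, 0, 0], "grip": 0, "slide": [0, 0, 0]},
  {"rot": [0, 0, 0], "grip": 0, "slide": [0, 0, 0]},
  {"rot": [0, 0, 0], "grip": 0, "slide": [0, 0, 0]},
  {"rot": [0, 0, 0], "grip": 0, "slide": [0, 0, 0.04]},
  {"rot": [0, 0, 0], "grip": 0, "slide": [0, 0, 0.055]},
  {"rot": [0, 0, 0], "grip": 0, "slide": [0, 0, 0.055]},
  {"rot": [0, 0, 0], "grip": 0, "slide": [0, 0, 0.055]},
], newtons=20)

```text
time: 4.55
ee_pos: [0.5308, -0.1739, 0.2772]
eef_rot: [0.984, 0.177, -0.0, 0.0]
ft_force: [1.1, -0.8, -0.7]
width: 0.0095
grip_force: 20.0
```

Request:
arm_command([
  {"rot": [0, 0, 0], "grip": 0, "slide": [0, 0.03, 0.02]},
  {"rot": [0, 0, 0], "grip": 0, "slide": [0.0, 0.05, 0]},
  {"rot": [0, 0, 0], "grip": 0, "slide": [0.0, 0.055, 0]},
  {"rot": [0, 0, 0], "grip": 0, "slide": [0, 0.055, 0]},
  {"rot": [0, 0, 0], "grip": 0, "slide": [0, 0.055, 0]},
  {"rot": [0, 0, 0], "grip": 0, "slide": [0, 0.04, 0]},
  {"rot": [0, 0, 0], "grip": 0, "slide": [0, 0.02, 0]},
  {"rot": [0, 0, 0], "grip": 0, "slide": [0, 0, 0]},
])

```text
time: 5.55
ee_pos: [0.5306, 0.1325, 0.2954]
eef_rot: [0.984, 0.178, -0.0, -0.0]
ft_force: [0.6, -0.2, -1.7]
width: 0.0095
grip_force: 20.0
```

Run:
```python
from h import *
c=snap('wrist','w4.png')
print([(np.round(d['bbox']).astype(int).tolist(),round(d['conf'],2)) for d in eyes.look_for('seal',c)])
s=sensors.read_state();print({k:np.round(s[k],3).tolist() for k in('time','joint_positions','ee_pos','eef_rot','width','grip_force')})
print('neck proj',proj(c,[.564,.201,.158]))
```

```text
[([167, 81, 258, 173], 0.55)]
{'time': 5.65, 'joint_positions': [0.277, 0.19, -0.688, 1.523, 0.121, 1.472, -1.63], 'ee_pos': [0.531, 0.13, 0.295], 'eef_rot': [0.984, 0.176, -0.0, 0.0], 'width': 0.009, 'grip_force': 19.999}
neck proj [[207.87462983 128.70581843]]
```

View pics/w4.png

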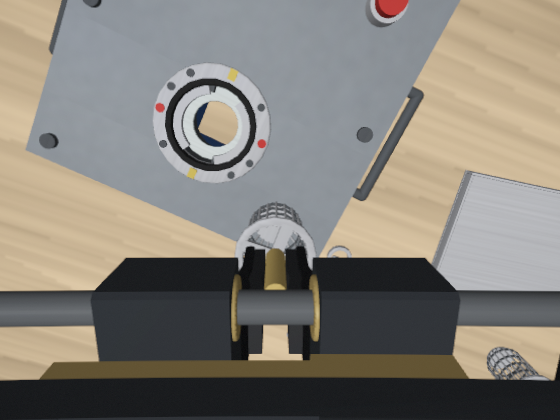

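Run:
```python
from h import *
c=pickle.load(open('last_wrist.pkl','rb'))
hsv=cv2.cvtColor(c['pixels'],cv2.COLOR_RGB2HSV);W={}
for n,m in(('y',cv2.inRange(hsv,(18,100,120),(35,255,255))),('r',cv2.inRange(hsv,(0,150,100),(6,255,255))|cv2.inRange(hsv,(174,150,100),(180,255,255)))):
    m[:55]=0;m[190:]=0;m[:,:145]=0;m[:,280:]=0
    k,_,st,ce=cv2.connectedComponentsWithStats(m)
    g=[ce[i] for i in range(1,k) if st[i,4]>15]; W[n]=np.array([at_z(c,*p,.158) for p in g]);print(n,np.round(g,1).tolist(),W[n].round(4).tolist(),'mid',W[n].mean(0).round(4))
    d=W[n][1]-W[n][0];print('yaw',np.degrees(np.arctan2(d[1],d[0])),np.linalg.norm(d))
g=cv2.cvtColor(c['pixels'],cv2.COLOR_RGB2GRAY)
ee=sensors.read_state()['ee_pos'];th=np.linspace(0,2*np.pi,13)
for R,dz in((.021,-.015),(.005,.024)): print(proj(c,np.array(ee)+np.c_[R*np.cos(th),R*np.sin(th),0*th+dz]).round(0).astype(int).tolist())
o=g.copy();im=cv2.resize(c['pixels'][190:300,200:350,::-1],None,fx=4,fy=4,interpolation=cv2.INTER_CUBIC)
for R,dz in((.021,-.015),):
    for p in proj(c,np.array(ee)+np.c_[R*np.cos(np.linspace(0,6.28,60)),R*np.sin(np.linspace(0,6.28,60)),np.full(60,dz)]): cv2.circle(im,(int((p[0]-200)*4),int((p[1]-190)*4)),2,(0,0,255),-1)
cv2.imwrite('pics/w4c.png',im)
```

```text
y [[232.3, 74.5], [191.6, 172.8]] [[0.6082, 0.1959, 0.158], [0.5263, 0.2027, 0.158]] mid [0.5672 0.1993 0.158 ]
yaw 175.22662578727247 0.08215806770539788
r [[159.5, 107.0], [261.3, 143.5]] [[0.5664, 0.2403, 0.158], [0.5679, 0.1583, 0.158]] mid [0.5672 0.1993 0.158 ]
yaw -88.95699503569782 0.08209316504814274
[[296, 221], [274, 219], [254, 227], [242, 244], [240, 264], [249, 282], [267, 293], [287, 295], [306, 287], [319, 271], [322, 251], [314, 233], [296, 221]]
[[287, 286], [280, 285], [274, 288], [271, 292], [270, 298], [273, 303], [278, 306], [284, 307], [290, 305], [294, 300], [294, 294], [292, 289], [287, 286]]
```

View pics/w4c.png

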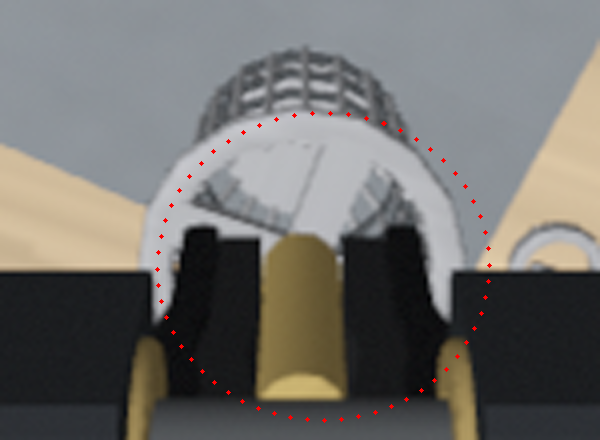

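The rim sits about 5 px left of the prediction. I suspect the arm was still settling, since ee_pos changed 2.5 mm between readings. I'll re-measure at rest.

```bash
cat >> h.py <<'E'
def dots(c,c0=(.566,.2,.158)):
    hsv=cv2.cvtColor(c['pixels'],cv2.COLOR_RGB2HSV)
    mk=np.zeros(hsv.shape[:2],np.uint8);th=np.linspace(0,6.28,40)
    cv2.fillPoly(mk,[proj(c,np.array(c0)+np.c_[.05*np.cos(th),.05*np.sin(th),0*th]).astype(np.int32)],255)
    for n,m in(('y',cv2.inRange(hsv,(18,100,120),(35,255,255))),('r',cv2.inRange(hsv,(0,150,100),(6,255,255))|cv2.inRange(hsv,(174,150,100),(180,255,255)))):
        k,_,st,ce=cv2.connectedComponentsWithStats(m&mk)
        g=[ce[i] for i in range(1,k) if st[i,4]>15]; W=np.array([at_z(c,*p,.158) for p in g]);print(n,np.round(g,1).tolist(),W.round(4).tolist(),'mid',W.mean(0).round(4))
        if len(W)==2:
            d=W[1]-W[0];print('yaw',np.degrees(np.arctan2(d[1],d[0])))
E
python3 - <<'E'
from h import *
for i in range(2):
    s=sensors.read_state();c=snap('wrist','w5.png');T=np.array(c['pose'])
    print(np.round(s['ee_pos'],4),(T[:3,3]-s['ee_pos']).round(4),s['time'])
dots(c);ee=np.array(s['ee_pos'])
print('TCP-15mm u:',proj(c,ee+[0,0,-.015]))
g=c['pixels'][240:258,225:330].astype(int)
m=cv2.cvtColor(c['pixels'],cv2.COLOR_RGB2HSV);y=cv2.inRange(m,(15,120,60),(35,255,255))[250:285,240:310]
xs=np.argwhere(y)[:,1]+240;print('stem u',xs.min(),xs.max(),xs.mean(),'pred stem u',proj(c,ee+[[0,0,0],[0,0,.02]]))
E
```

```text
[0.5312 0.1298 0.2953] [0.0712 0.0266 0.1617] 5.65
[0.5314 0.1293 0.2954] [0.0712 0.0266 0.1617] 5.7
y [[227.2, 74.2], [187.2, 172.9]] [[0.6081, 0.1958, 0.158], [0.5262, 0.2027, 0.158]] mid [0.5671 0.1993 0.158 ]
yaw 175.18185389257368
r [[154.5, 107.1], [256.9, 142.9]] [[0.5664, 0.2404, 0.158], [0.568, 0.1582, 0.158]] mid [0.5672 0.1993 0.158 ]
yaw -88.82300071111241
TCP-15mm u: [[275.39626147 257.0953635 ]]
stem u 240 309 274.42089093702 pred stem u [[275.44611842 269.86956036]
 [275.52699307 290.58150752]]
```

Request:
arm_command([
  {"rot": [0, 0, 0], "grip": 0, "slide": [0.018, 0.035, 0]},
  {"rot": [0, 0, 0], "grip": 0, "slide": [0.018, 0.035, 0]},
  {"rot": [0, 0, 0], "grip": 0, "slide": [0, 0, -0.015]},
  {"rot": [0, 0, 0], "grip": 0, "slide": [0, 0, -0.015]},
  {"rot": [0, 0, 0], "grip": 0, "slide": [0, 0, -0.012]},
  {"rot": [0, 0, 0], "grip": 0, "slide": [0, 0, 0]},
  {"rot": [0, 0, 0], "grip": 0, "slide": [0, 0, 0]},
  {"rot": [0, 0, 0], "grip": 0, "slide": [0, 0, 0]},
])

```text
time: 6.75
ee_pos: [0.5674, 0.2009, 0.2543]
eef_rot: [0.984, 0.176, 0.001, 0.0]
ft_force: [-0.3, 0.5, -0.6]
width: 0.0095
grip_force: 20.0
```

Run:
```python
from h import *
s=sensors.read_state();c=snap('wrist','w6.png');print(np.round(s['ee_pos'],4),np.round(s['ft_force'],1))
dots(c)
```

```text
[0.5674 0.2009 0.2543] [-0.3  0.5 -0.6]
y [[302.7, 161.2], [270.7, 264.0]] [[0.6081, 0.1959, 0.158], [0.5284, 0.1901, 0.158]] mid [0.5682 0.193  0.158 ]
yaw -175.83036768116523
r [[222.5, 194.8], [330.6, 230.7]] [[0.5663, 0.2402, 0.158], [0.568, 0.1584, 0.158]] mid [0.5672 0.1993 0.158 ]
yaw -88.78188660993565
```

Request:
arm_command([
  {"rot": [0, 0, 0], "grip": 0, "slide": [0, -0.0015, 0]},
  {"rot": [0, 0, 0], "grip": 0, "slide": [0, 0, -0.015]},
  {"rot": [0, 0, 0], "grip": 0, "slide": [0, 0, -0.015]},
  {"rot": [0, 0, 0], "grip": 0, "slide": [0, 0, -0.012]},
  {"rot": [0, 0, 0], "grip": 0, "slide": [0, 0, -0.008]},
  {"rot": [0, 0, 0], "grip": 0, "slide": [0, 0, -0.006]},
  {"rot": [0, 0, 0], "grip": 0, "slide": [0, 0, -0.006]},
  {"rot": [0, 0, 0], "grip": 0, "slide": [0, 0, 0]},
])

```text
time: 7.8
ee_pos: [0.567, 0.1993, 0.1913]
eef_rot: [0.984, 0.176, -0.0, 0.0]
ft_force: [-0.3, 0.6, -0.4]
width: 0.0088
grip_force: 20.0
```

Request:
arm_command([
  {"rot": [0, 0, 0], "grip": 0, "slide": [0, 0, -0.007]},
  {"rot": [0, 0, 0], "grip": 0, "slide": [0, 0, -0.007]},
  {"rot": [0, 0, 0], "grip": 0, "slide": [0, 0, -0.006]},
  {"rot": [0, 0, 0], "grip": 0, "slide": [0, 0, -0.006]},
  {"rot": [0, 0, 0], "grip": 0, "slide": [0, 0, -0.004]},
  {"rot": [0, 0, 0], "grip": 0, "slide": [0, 0, 0]},
  {"rot": [0, 0, 0], "grip": 0, "slide": [0, 0, 0]},
  {"rot": [0, 0, 0], "grip": 0, "slide": [0, 0, 0]},
])

```text
time: 8.8
ee_pos: [0.5673, 0.1995, 0.1618]
eef_rot: [0.984, 0.176, 0.0, 0.0]
ft_force: [-0.1, -0.0, -1.0]
width: 0.0088
grip_force: 20.0
```

Request:
arm_command([
  {"rot": [0, 0, 0], "grip": 0, "slide": [0, 0, -0.003]},
  {"rot": [0, 0, 0], "grip": 0, "slide": [0, 0, -0.002]},
  {"rot": [0, 0, 0], "grip": 0, "slide": [0, 0, 0]},
  {"rot": [0, 0, 0], "grip": 0.15, "slide": [0, 0, 0]},
  {"rot": [0, 0, 0], "grip": 0.2, "slide": [0, 0, 0.001]},
  {"rot": [0, 0, 0], "grip": 0.25, "slide": [0, 0, 0.005]},
  {"rot": [0, 0, 0], "grip": 0.3, "slide": [0, 0, 0.02]},
  {"rot": [0, 0, 0], "grip": 0.3, "slide": [0, 0, 0.05]},
])

```text
time: 9.8
ee_pos: [0.5663, 0.1989, 0.2329]
eef_rot: [0.984, 0.177, -0.002, 0.0]
ft_force: [0.6, 0.4, 0.9]
width: 0.0253
grip_force: 0.0
```

Request:
arm_command([
  {"rot": [0, 0, 0], "grip": 0.3, "slide": [-0.04, -0.04, 0.02]},
  {"rot": [0, 0, 0], "grip": 0.3, "slide": [-0.04, -0.04, 0.02]},
  {"rot": [0, 0, 0], "grip": 0.3, "slide": [0, 0, 0]},
  {"rot": [0, 0, 0], "grip": 0.3, "slide": [0, 0, 0]},
  {"rot": [0, 0, 0], "grip": 0.3, "slide": [0, 0, 0]},
  {"rot": [0, 0, 0], "grip": 0.3, "slide": [0, 0, 0]},
  {"rot": [0, 0, 0], "grip": 0.3, "slide": [0, 0, 0]},
  {"rot": [0, 0, 0], "grip": 0.3, "slide": [0, 0, 0]},
])

```text
time: 10.8
ee_pos: [0.4872, 0.1196, 0.2723]
eef_rot: [0.984, 0.177, -0.0, -0.0]
ft_force: [-0.5, 0.7, 0.3]
width: 0.0261
grip_force: 0.0
```

Run:
```python
from h import *
c=snap('wrist');print(sensors.read_state()['width'])
dots(c)
x,y=proj(c,[.5672,.1993,.158])[0].astype(int);print(x,y)
for z in(.138,.180): print(z,proj(c,[.5672,.1993,z]).round(1))
y0=max(y-75,0);x0=max(x-100,0)
cv2.imwrite('pics/w7.png',cv2.resize(c['pixels'][y0:y0+150,x0:x0+200,::-1],None,fx=4,fy=4,interpolation=cv2.INTER_CUBIC));print(x0,y0)
```

```text
0.025811808187262617
y [[229.4, 2.0], [200.4, 56.0], [184.7, 116.0]] [[0.6057, 0.1956, 0.158], [0.5679, 0.204, 0.158], [0.5262, 0.2028, 0.158]] mid [0.5666 0.2008 0.158 ]
r [[147.4, 37.5], [263.6, 80.9]] [[0.5663, 0.2403, 0.158], [0.568, 0.1584, 0.158]] mid [0.5672 0.1993 0.158 ]
yaw -88.81601441770289
206 59
0.138 [[211.4  62.6]]
0.18 [[200.5  56. ]]
106 0
```

View pics/w7.png

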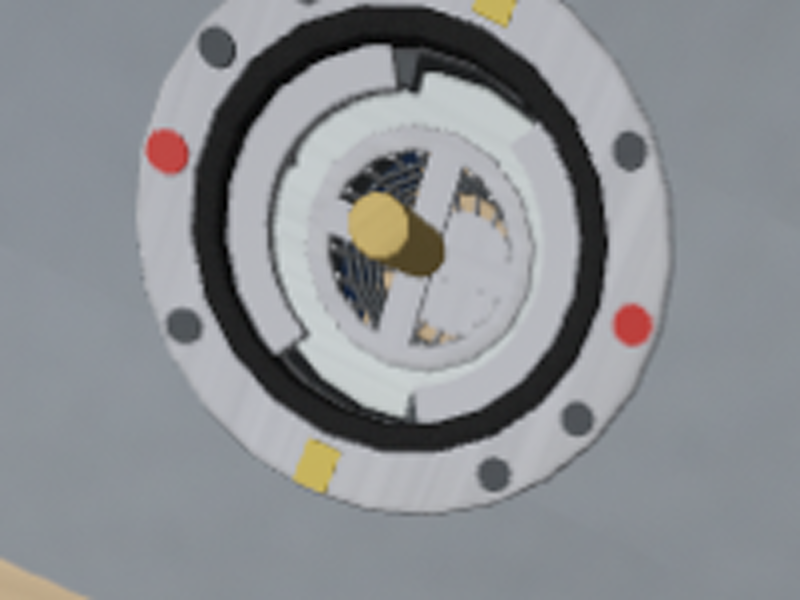

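The crop shows the strainer upright in the neck with its rim flat on the ledge. The stem tip at (200.4,56.0) matches the seated prediction of (200.5,56.0). Next is the cap, with the tool turned half round so there is wrist range left for the clockwise turn.

Request:
arm_command([
  {"rot": [0, 0, 10.5], "grip": 0.5, "slide": [0.0045, -0.0255, 0]},
  {"rot": [0, 0, 10.5], "grip": 0.5, "slide": [0.0045, -0.0255, 0]},
  {"rot": [0, 0, 10.5], "grip": 0.5, "slide": [0.0045, -0.0255, 0]},
  {"rot": [0, 0, 10.5], "grip": 0.5, "slide": [0.0045, -0.0255, 0]},
  {"rot": [0, 0, 10.5], "grip": 0.5, "slide": [0.0045, -0.0255, 0]},
  {"rot": [0, 0, 10.5], "grip": 0.5, "slide": [0.0045, -0.0255, 0]},
  {"rot": [0, 0, 10.5], "grip": 0.5, "slide": [0.0045, -0.0255, 0]},
  {"rot": [0, 0, 10.5], "grip": 0.5, "slide": [0.0045, -0.0255, 0]},
])

```text
time: 11.85
ee_pos: [0.5233, -0.0854, 0.2726]
eef_rot: [0.611, 0.792, 0.0, 0.0]
ft_force: [0.2, -0.0, 0.2]
width: 0.043
grip_force: 0.0
```

Request:
arm_command([
  {"rot": [0, 0, 10.5], "grip": 0.5, "slide": [0.0045, -0.0255, 0]},
  {"rot": [0, 0, 10.5], "grip": 0.5, "slide": [0.0045, -0.0255, 0]},
  {"rot": [0, 0, 10.5], "grip": 0.5, "slide": [0.0045, -0.0255, 0]},
  {"rot": [0, 0, 10.5], "grip": 0.5, "slide": [0.0045, -0.0255, 0]},
  {"rot": [0, 0, 10.5], "grip": 0.5, "slide": [0.0045, -0.0255, 0]},
  {"rot": [0, 0, 10.5], "grip": 0.5, "slide": [0.0045, -0.0255, 0]},
  {"rot": [0, 0, 10.5], "grip": 0.5, "slide": [0.0045, -0.0255, 0]},
  {"rot": [0, 0, 10.5], "grip": 0.5, "slide": [0.0045, -0.0255, 0]},
])

```text
time: 12.85
ee_pos: [0.5592, -0.2895, 0.2724]
eef_rot: [-0.076, 0.997, 0.0, -0.0]
ft_force: [0.2, 0.2, -0.1]
width: 0.0436
grip_force: 0.0
```

Request:
arm_command([
  {"rot": [0, 0, 7], "grip": 0.5, "slide": [0.0, 0, 0]},
  {"rot": [0, 0, 7], "grip": 0.5, "slide": [0, 0, 0]},
  {"rot": [0, 0, 0], "grip": 0.5, "slide": [0, 0, 0]},
  {"rot": [0, 0, 0], "grip": 0.5, "slide": [0, 0, 0]},
  {"rot": [0, 0, 0], "grip": 0.5, "slide": [0, 0, 0]},
  {"rot": [0, 0, 0], "grip": 0.5, "slide": [0, 0, 0]},
  {"rot": [0, 0, 0], "grip": 0.5, "slide": [0, 0, 0]},
  {"rot": [0, 0, 0], "grip": 0.5, "slide": [0, 0, 0]},
])

```text
time: 13.85
ee_pos: [0.5592, -0.2886, 0.2726]
eef_rot: [-0.194, 0.981, 0.0, -0.0]
ft_force: [-0.2, -0.5, -0.6]
width: 0.0434
grip_force: 0.0
```

```bash
cat >> h.py <<'E'
from scipy.spatial.transform import Rotation as R
def tyaw(s): x=R.from_quat(s['eef_rot']).as_matrix()[:,0]; return np.degrees(np.arctan2(x[1],x[0]))
def bartop(c,z,P):
    im=cv2.cvtColor(c['pixels'],cv2.COLOR_RGB2HSV);m=cv2.inRange(im,(18,120,140),(35,255,255))
    k=np.zeros_like(m);p=proj(c,P)[0];cv2.circle(k,(int(p[0]),int(p[1])),80,255,-1);m&=k
    ct=max(cv2.findContours(m,0,2)[0],key=cv2.contourArea);r=cv2.minAreaRect(ct);bx=cv2.boxPoints(r)
    w=np.array([at_z(c,*p,z) for p in bx]);e=[w[i+1]-w[i] for i in range(3)];l=max(e,key=np.linalg.norm)
    print('bar px',np.round(r[0],1),'pred',p.round(1),'world',w.mean(0).round(4),'yaw',np.degrees(np.arctan2(l[1],l[0])).round(1),[np.linalg.norm(x).round(4) for x in e])
E
python3 - <<'E'
from h import *
s=sensors.read_state();c=snap('wrist');print(s['time'],np.round(s['ee_pos'],4),np.round(s['joint_positions'],2),tyaw(s))
bartop(c,.070,[.5603,-.29,.070])
E
```

```text
13.85 [ 0.5592 -0.2886  0.2726] [ 0.91  0.4  -0.69  1.34  0.25  1.49  2.2 ] -157.6799287309471
bar px [272.4 179.5] pred [273.  180.4] world [ 0.5601 -0.2907  0.07  ] yaw 24.2 [np.float64(0.0123), np.float64(0.0494), np.float64(0.0127)]
```

Request:
arm_command([
  {"rot": [0, 0, 1.5], "grip": 0.45, "slide": [0.001, -0.0016, -0.03]},
  {"rot": [0, 0, 0], "grip": 0.45, "slide": [0, 0, -0.055]},
  {"rot": [0, 0, 0], "grip": 0.45, "slide": [0, 0, -0.055]},
  {"rot": [0, 0, 0], "grip": 0.45, "slide": [0, 0, -0.045]},
  {"rot": [0, 0, 0], "grip": 0.45, "slide": [0, 0, -0.02]},
  {"rot": [0, 0, 0], "grip": 0.45, "slide": [0, 0, -0.01]},
  {"rot": [0, 0, 0], "grip": 0.45, "slide": [0, 0, -0.006]},
  {"rot": [0, 0, 0], "grip": 0.45, "slide": [0, 0, 0]},
], newtons=40)

```text
time: 14.9
ee_pos: [0.5607, -0.2904, 0.0525]
eef_rot: [-0.206, 0.978, -0.0, 0.0]
ft_force: [0.6, -0.3, 0.4]
width: 0.0391
grip_force: 0.0
```

Request:
arm_command([
  {"rot": [0, 0, 0], "grip": 0, "slide": [0, 0, 0]},
  {"rot": [0, 0, 0], "grip": 0, "slide": [0, 0, 0]},
  {"rot": [0, 0, 0], "grip": 0, "slide": [0, 0, 0]},
  {"rot": [0, 0, 0], "grip": 0, "slide": [0, 0, 0]},
  {"rot": [0, 0, 0], "grip": 0, "slide": [0, 0, 0]},
  {"rot": [0, 0, 0], "grip": 0, "slide": [0, 0, 0]},
  {"rot": [0, 0, 0], "grip": 0, "slide": [0, 0, 0]},
  {"rot": [0, 0, 0], "grip": 0, "slide": [0, 0, 0]},
], newtons=40)

```text
time: 15.9
ee_pos: [0.5603, -0.2902, 0.0518]
eef_rot: [-0.206, 0.978, -0.0, 0.0]
ft_force: [-0.8, 0.0, 3.9]
width: 0.0133
grip_force: 40.0
```

Request:
arm_command([
  {"rot": [0, 0, 0], "grip": 0, "slide": [0, 0, 0.02]},
  {"rot": [0, 0, 0], "grip": 0, "slide": [0, 0, 0.045]},
  {"rot": [0, 0, 0], "grip": 0, "slide": [0, 0, 0.05]},
  {"rot": [0, 0, 0], "grip": 0, "slide": [0, 0, 0.05]},
  {"rot": [0, 0, 0], "grip": 0, "slide": [0, 0, 0.05]},
  {"rot": [0, 0, 0], "grip": 0, "slide": [0, 0.02, 0.035]},
  {"rot": [0, 0, 0], "grip": 0, "slide": [0, 0.03, 0]},
  {"rot": [0, 0, -3], "grip": 0, "slide": [0, 0.045, 0]},
])

```text
time: 16.9
ee_pos: [0.5598, -0.195, 0.3026]
eef_rot: [-0.179, 0.984, -0.0, 0.0]
ft_force: [1.1, 0.6, -3.3]
width: 0.0136
grip_force: 39.9
```

Request:
arm_command([
  {"rot": [0, 0, -4], "grip": 0, "slide": [0.001, 0.05, 0]},
  {"rot": [0, 0, -4], "grip": 0, "slide": [0.001, 0.055, 0]},
  {"rot": [0, 0, -4], "grip": 0, "slide": [0.001, 0.055, 0]},
  {"rot": [0, 0, -4], "grip": 0, "slide": [0.001, 0.055, 0]},
  {"rot": [0, 0, -4], "grip": 0, "slide": [0.001, 0.055, 0]},
  {"rot": [0, 0, -4], "grip": 0, "slide": [0.001, 0.05, 0]},
  {"rot": [0, 0, -1.6], "grip": 0, "slide": [0.001, 0.04, 0]},
  {"rot": [0, 0, 0], "grip": 0, "slide": [0, 0.025, 0]},
])

```text
time: 17.9
ee_pos: [0.5661, 0.1925, 0.3025]
eef_rot: [0.04, 0.999, 0.0, -0.0]
ft_force: [-0.4, -0.3, -2.2]
width: 0.0136
grip_force: 39.9
```

Request:
arm_command([
  {"rot": [0, 0, 0], "grip": 0, "slide": [0, 0.01, 0]},
  {"rot": [0, 0, 0], "grip": 0, "slide": [0, 0, 0]},
  {"rot": [0, 0, 0], "grip": 0, "slide": [0, 0, 0]},
  {"rot": [0, 0, 0], "grip": 0, "slide": [0, 0, 0]},
  {"rot": [0, 0, 0], "grip": 0, "slide": [0, 0, 0]},
  {"rot": [0, 0, 0], "grip": 0, "slide": [0, 0, 0]},
  {"rot": [0, 0, 0], "grip": 0, "slide": [0, 0, 0]},
  {"rot": [0, 0, 0], "grip": 0, "slide": [0, 0, 0]},
])

```text
time: 18.9
ee_pos: [0.5671, 0.1998, 0.3016]
eef_rot: [0.042, 0.999, 0.0, 0.0]
ft_force: [0.0, 0.3, -2.3]
width: 0.0135
grip_force: 39.9
```

Run:
```python
from h import *
s=sensors.read_state();c=snap('wrist');ee=np.array(s['ee_pos']);print(s['time'],ee.round(4),np.round(s['joint_positions'],2),tyaw(s),s['width'],np.round(s['ft_force'],1))
dots(c)
im=c['pixels'][:,:,::-1].copy();th=np.linspace(0,6.28,80)
for dz,r,col in((.045-.0488,.035,(0,0,255)),):
    for p in proj(c,ee+np.c_[r*np.cos(th),r*np.sin(th),0*th+dz]): cv2.circle(im,(int(p[0]),int(p[1])),1,col,-1)
cv2.imwrite('pics/w8.png',im)
for p in proj(c,ee+np.array([[0,0,.018]])): print(p)
```

```text
18.9 [0.5671 0.1998 0.3016] [ 0.23  0.36 -0.86  1.36  0.27  1.53  0.89] 175.2351308698117 0.013547017926094092 [ 0.   0.3 -2.3]
y [[273.5, 144.5], [276.3, 234.6]] [[0.526, 0.2026, 0.158], [0.6029, 0.1985, 0.158]] mid [0.5645 0.2006 0.158 ]
yaw -3.0147829174753
r [[323.0, 189.6], [224.8, 198.9]] [[0.5665, 0.2405, 0.158], [0.5677, 0.1581, 0.158]] mid [0.5671 0.1993 0.158 ]
yaw -89.18275964601789
[273.83266835 285.39214243]
```

View pics/w8.png

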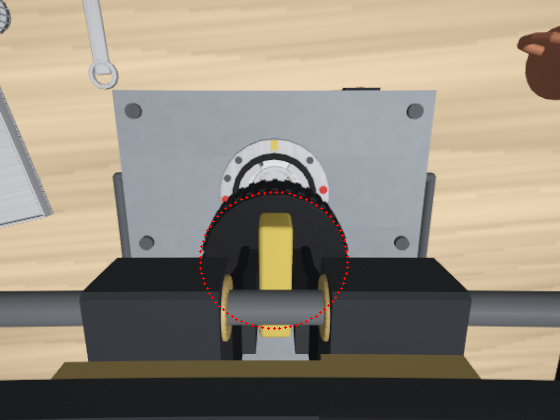

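The drum is centred sideways (203-345 against the predicted 201-347). I'll check the bar-direction offset numerically.

Run:
```python
from h import *
s=sensors.read_state();c=pickle.load(open('last_wrist.pkl','rb'));ee=np.array(s['ee_pos']);a=np.radians(tyaw(s));x=np.array([np.cos(a),np.sin(a),0]);z=np.array([0,0,1])
for n,r,dz in(('bar top end',.026,.018),('bar low end',.026,-.004),('bar top far end',-.026,.018),('drum top',.035,-.004),('drum low',.035,-.035)): print(n,proj(c,ee+r*x+dz*z).round(1), 'px/mm',(proj(c,ee+(r+.001)*x+dz*z)-proj(c,ee+r*x+dz*z)).round(2))
m=cv2.inRange(cv2.cvtColor(c['pixels'],cv2.COLOR_RGB2HSV),(18,120,60),(35,255,255))
for u in(266,274,284):
    v=np.where(m[200:350,u])[0]+200;print(u,v.min(),v.max(), c['pixels'][205:232,u].sum(1).tolist())
g=c['pixels'][170:200,274].sum(1);print(g.tolist())
```

```text
bar top end [[273.8 226.8]] px/mm [[-0.   -2.36]]
bar low end [[273.9 211.5]] px/mm [[-0.   -2.09]]
bar top far end [[273.9 339.3]] px/mm [[-0.   -1.99]]
drum top [[273.9 192.4]] px/mm [[-0.   -2.16]]
drum low [[274.  178.8]] px/mm [[-0.   -1.85]]
266 213 336 [128, 129, 129, 129, 127, 127, 127, 151, 236, 252, 252, 257, 256, 259, 266, 268, 267, 269, 270, 269, 280, 356, 438, 480, 490, 498, 508]
274 213 336 [127, 129, 123, 125, 131, 131, 128, 153, 239, 261, 262, 262, 263, 269, 270, 268, 272, 272, 276, 273, 285, 346, 428, 470, 493, 506, 513]
284 213 336 [126, 136, 129, 124, 130, 129, 129, 157, 250, 267, 268, 268, 271, 271, 272, 274, 275, 275, 274, 280, 288, 345, 412, 454, 480, 500, 517]
[617, 618, 618, 618, 618, 617, 618, 616, 469, 207, 61, 59, 63, 53, 65, 60, 47, 59, 114, 131, 93, 82, 131, 91, 79, 128, 130, 133, 131, 123]
```

Request:
arm_command([
  {"rot": [0, 0, 0], "grip": 0, "slide": [0, -0.0005, -0.03]},
  {"rot": [0, 0, 0], "grip": 0, "slide": [0, 0, -0.03]},
  {"rot": [0, 0, 0], "grip": 0, "slide": [0, 0, -0.014]},
  {"rot": [0, 0, 0], "grip": 0, "slide": [0, 0, -0.008]},
  {"rot": [0, 0, 0], "grip": 0, "slide": [0, 0, -0.006]},
  {"rot": [0, 0, 0], "grip": 0, "slide": [0, 0, -0.006]},
  {"rot": [0, 0, 0], "grip": 0, "slide": [0, 0, -0.004]},
  {"rot": [0, 0, 0], "grip": 0, "slide": [0, 0, 0]},
])

```text
time: 19.95
ee_pos: [0.5671, 0.1993, 0.2035]
eef_rot: [0.042, 0.999, 0.0, -0.0]
ft_force: [-0.0, -0.1, -2.0]
width: 0.0136
grip_force: 39.9
```

Request:
arm_command([
  {"rot": [0, 0, 0], "grip": 0, "slide": [0, 0, 0]},
  {"rot": [0, 0, 0], "grip": 0, "slide": [0, 0, -0.002]},
  {"rot": [0, 0, 0], "grip": 0, "slide": [0, 0, -0.002]},
  {"rot": [0, 0, 0], "grip": 0, "slide": [0, 0, -0.001]},
  {"rot": [0, 0, 0], "grip": 0, "slide": [0, 0, 0]},
  {"rot": [0, 0, 0], "grip": 0, "slide": [0, 0, 0]},
  {"rot": [0, 0, 0], "grip": 0, "slide": [0, 0, 0]},
  {"rot": [0, 0, 0], "grip": 0, "slide": [0, 0, 0]},
])

```text
time: 20.95
ee_pos: [0.5673, 0.1993, 0.1988]
eef_rot: [0.042, 0.999, 0.0, 0.0]
ft_force: [-1.3, -2.0, 3.0]
width: 0.0137
grip_force: 40.0
```

Contact comes at 8 mm below the neck, so the lugs are through the slots and the drum is on the seal. Now I push.

Request:
arm_command([
  {"rot": [0, 0, 0], "grip": 0, "slide": [0, 0, -0.002]},
  {"rot": [0, 0, 0], "grip": 0, "slide": [0, 0, -0.002]},
  {"rot": [0, 0, 0], "grip": 0, "slide": [0, 0, -0.002]},
  {"rot": [0, 0, 0], "grip": 0, "slide": [0, 0, 0]},
  {"rot": [0, 0, 0], "grip": 0, "slide": [0, 0, 0]},
  {"rot": [0, 0, 0], "grip": 0, "slide": [0, 0, 0]},
  {"rot": [0, 0, 0], "grip": 0, "slide": [0, 0, 0]},
  {"rot": [0, 0, 0], "grip": 0, "slide": [0, 0, 0]},
], newtons=50)

```text
time: 21.95
ee_pos: [0.5673, 0.1993, 0.1932]
eef_rot: [0.042, 0.999, 0.0, 0.0]
ft_force: [-2.9, -3.6, 8.8]
width: 0.0137
grip_force: 50.0
```

Request:
arm_command([
  {"rot": [0, 0, -4], "grip": 0, "slide": [0, 0, 0]},
  {"rot": [0, 0, -6], "grip": 0, "slide": [0, 0, 0]},
  {"rot": [0, 0, -6], "grip": 0, "slide": [0, 0, 0]},
  {"rot": [0, 0, -6], "grip": 0, "slide": [0, 0, 0]},
  {"rot": [0, 0, -6], "grip": 0, "slide": [0, 0, 0]},
  {"rot": [0, 0, -6], "grip": 0, "slide": [0, 0, 0]},
  {"rot": [0, 0, -6], "grip": 0, "slide": [0, 0, 0]},
  {"rot": [0, 0, 0], "grip": 0, "slide": [0, 0, 0]},
])

```text
time: 22.95
ee_pos: [0.5679, 0.2001, 0.1937]
eef_rot: [0.381, 0.924, 0.001, 0.001]
ft_force: [0.2, -0.4, 8.7]
width: 0.0139
grip_force: 50.0
```

Run:
```python
from h import *
s=sensors.read_state();print(tyaw(s),{k:np.round(s[k],3).tolist() for k in('ee_pos','ft_force','torque','width','joint_positions')})
c=snap('wrist');ee=np.array(s['ee_pos']);bartop(c,ee[2]+.018,ee+[0,0,.018])
```

```text
135.15846742665067 {'ee_pos': [0.568, 0.2, 0.194], 'ft_force': [0.239, -0.445, 8.676], 'torque': [0.066, -0.09, -0.036], 'width': 0.014, 'joint_positions': [0.153, 0.384, -0.721, 1.537, 0.259, 1.315, 0.191]}
bar px [275.5 251. ] pred [273.3 286.4] world [0.5576 0.2118 0.2117] yaw -44.1 [np.float64(0.0132), np.float64(0.0335), np.float64(0.0139)]
```

Request:
arm_command([
  {"rot": [0, 0, -6], "grip": 0, "slide": [0, 0, 0]},
  {"rot": [0, 0, -6], "grip": 0, "slide": [0, 0, 0]},
  {"rot": [0, 0, -6], "grip": 0, "slide": [0, 0, 0]},
  {"rot": [0, 0, -6], "grip": 0, "slide": [0, 0, 0]},
  {"rot": [0, 0, -6], "grip": 0, "slide": [0, 0, 0]},
  {"rot": [0, 0, -6], "grip": 0, "slide": [0, 0, 0]},
  {"rot": [0, 0, -4], "grip": 0, "slide": [0, 0, 0]},
  {"rot": [0, 0, -2], "grip": 0, "slide": [0, 0, 0]},
])

```text
time: 24.0
ee_pos: [0.5678, 0.1999, 0.1936]
eef_rot: [0.687, 0.726, 0.001, 0.001]
ft_force: [-0.9, -0.7, 8.2]
width: 0.0133
grip_force: 50.0
```

Request:
arm_command([
  {"rot": [0, 0, -1], "grip": 0, "slide": [0, 0, 0]},
  {"rot": [0, 0, -1], "grip": 0, "slide": [0, 0, 0]},
  {"rot": [0, 0, 0], "grip": 0, "slide": [0, 0, 0]},
  {"rot": [0, 0, 0], "grip": 0, "slide": [0, 0, 0]},
  {"rot": [0, 0, 0], "grip": 0, "slide": [0, 0, 0]},
  {"rot": [0, 0, 0], "grip": 0, "slide": [0, 0, 0]},
  {"rot": [0, 0, 0], "grip": 0, "slide": [0, 0, 0]},
  {"rot": [0, 0, 0], "grip": 0, "slide": [0, 0, 0]},
])

```text
time: 25.0
ee_pos: [0.5672, 0.2, 0.1935]
eef_rot: [0.699, 0.715, 0.001, 0.0]
ft_force: [-4.8, -1.7, 10.8]
width: 0.0135
grip_force: 50.0
```

Run:
```python
from h import *
s=sensors.read_state();print(tyaw(s),{k:np.round(s[k],4).tolist() for k in('ee_pos','ft_force','torque','width','joint_positions')})
c=snap('wrist');ee=np.array(s['ee_pos']);bartop(c,ee[2]+.018,ee+[0,0,.018])
```

```text
91.27411911133323 {'ee_pos': [0.5672, 0.2, 0.1935], 'ft_force': [-4.8111, -1.7127, 10.8416], 'torque': [-0.3285, 0.7373, 0.1901], 'width': 0.0135, 'joint_positions': [0.0637, 0.3574, -0.6008, 1.5425, 0.2065, 1.3044, -0.5396]}
bar px [275. 251.] pred [273.5 287.6] world [0.5675 0.2161 0.2115] yaw -88.1 [np.float64(0.0335), np.float64(0.0128), np.float64(0.0335)]
```

Request:
arm_command([
  {"rot": [0, 0, -1], "grip": 0, "slide": [0, 0, 0]},
  {"rot": [0, 0, -1], "grip": 0, "slide": [0, 0, 0]},
  {"rot": [0, 0, -1], "grip": 0, "slide": [0, 0, 0]},
  {"rot": [0, 0, -1], "grip": 0, "slide": [0, 0, 0]},
  {"rot": [0, 0, 0], "grip": 0, "slide": [0, 0, 0]},
  {"rot": [0, 0, 0], "grip": 0, "slide": [0, 0, 0]},
  {"rot": [0, 0, 0], "grip": 0, "slide": [0, 0, 0]},
  {"rot": [0, 0, 0], "grip": 0, "slide": [0, 0, 0]},
], newtons=60)

```text
time: 26.05
ee_pos: [0.5663, 0.2001, 0.1934]
eef_rot: [0.723, 0.69, -0.0, -0.0]
ft_force: [-7.9, -2.7, 12.3]
width: 0.0133
grip_force: 60.2
```

Run:
```python
from h import *
s=sensors.read_state();print(tyaw(s),{k:np.round(s[k],4).tolist() for k in('ee_pos','ft_force','torque','width','joint_positions')})
c=snap('wrist');ee=np.array(s['ee_pos']);bartop(c,ee[2]+.018,ee+[0,0,.018]);dots(c)
```

```text
87.32527601997742 {'ee_pos': [0.5663, 0.2001, 0.1934], 'ft_force': [-7.9388, -2.6675, 12.3023], 'torque': [-0.3957, 1.8382, 0.4709], 'width': 0.0133, 'joint_positions': [0.0555, 0.3551, -0.5907, 1.5435, 0.2015, 1.3051, -0.6062]}
bar px [274. 251.] pred [273.5 287.7] world [0.5672 0.2163 0.2114] yaw -92.1 [np.float64(0.0128), np.float64(0.0335), np.float64(0.0135)]
y [[274.6, 251.3], [199.5, 240.6], [350.9, 246.1], [224.7, 291.4], [325.1, 290.8]] [[0.5663, 0.1946, 0.158], [0.5248, 0.203, 0.158], [0.6092, 0.1958, 0.158], [0.5363, 0.171, 0.158], [0.5945, 0.1688, 0.158]] mid [0.5662 0.1866 0.158 ]
r [[270.6, 171.2]] [[0.5664, 0.2403, 0.158]] mid [0.5664 0.2403 0.158 ]
```

Request:
arm_command([
  {"rot": [0, 0, -1], "grip": 0, "slide": [-0.0005, 0, -0.0003]},
  {"rot": [0, 0, -1], "grip": 0, "slide": [-0.0005, 0, 0]},
  {"rot": [0, 0, 0], "grip": 0, "slide": [0, 0, 0]},
  {"rot": [0, 0, 0], "grip": 0, "slide": [0, 0, 0]},
  {"rot": [0, 0, 0], "grip": 0, "slide": [0, 0, 0]},
  {"rot": [0, 0, 0], "grip": 0, "slide": [0, 0, 0]},
  {"rot": [0, 0, 0], "grip": 0, "slide": [0, 0, 0]},
  {"rot": [0, 0, 0], "grip": 0, "slide": [0, 0, 0]},
])

```text
time: 27.1
ee_pos: [0.5659, 0.2001, 0.1934]
eef_rot: [0.735, 0.678, 0.0, 0.0]
ft_force: [-5.8, -1.4, 12.4]
width: 0.0138
grip_force: 60.9
```

Run:
```python
from h import *
s=sensors.read_state();print(tyaw(s),{k:np.round(s[k],4).tolist() for k in('ee_pos','ft_force','torque','width','joint_positions')})
c=snap('wrist');ee=np.array(s['ee_pos']);bartop(c,ee[2]+.018,ee+[0,0,.018])
c=snap('scene');m=cv2.inRange(cv2.cvtColor(c['pixels'],cv2.COLOR_RGB2HSV),(18,100,100),(35,255,255));
for t in('oil','mug','wrench'): print(t,[(np.round(d['bbox']).astype(int).tolist(),round(d['conf'],2)) for d in eyes.look_for(t,c)][:1])
```

```text
85.35296495323077 {'ee_pos': [0.5659, 0.2001, 0.1934], 'ft_force': [-5.8426, -1.445, 12.3813], 'torque': [-0.5432, 1.3357, 0.9585], 'width': 0.0138, 'joint_positions': [0.0521, 0.3522, -0.5859, 1.5462, 0.1994, 1.3027, -0.6394]}
bar px [273.5 251. ] pred [273.6 287.7] world [0.5672 0.2162 0.2114] yaw -94.0 [np.float64(0.0132), np.float64(0.0335), np.float64(0.0139)]
oil [([128, 156, 155, 206], 0.91)]
mug [([422, 227, 460, 267], 0.77)]
wrench []
```

Turning torque has jumped to about 1 N m at constant depth, so the cap is against its stop, seated and held. The bottle and mug have not moved. Handing in.

```bash
python3 -c "
from bench import order
print(order.close_job())"
```

```text
the job is handed in; nothing more can be done
None
```

I handed the job in with the strainer seated on its ledge and the cap pushed down and turned clockwise to its stop, still gripped; the bottle and mug had not moved, but the wrench was not detected in the last picture (it showed no sign of having been moved in the view before the cap went in).

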